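Load a brass blank into the marking nest

TASK

Nudge the brass blank across the top of the aluminium nest plate with your fingertips until it drops into the round recess and lies flat on its floor. Then push the red pin to swing the blue keeper arm across the blank, all the way to its stop. Only push: do not lift the blank, and leave everything else on the bench where it is.

Things in the scene. Friction and masses are not known exactly. Their poses are not given: they have to be found in the camera images.
- nest: Aluminium plate, fixed to the bench, 150 (own x) x 240 (own y) x 22 high, flat top. Origin at the centre of its underside, on the bench; z up. Its one recess is centred at own (0, -15), its keeper pivots at own (58, -15).
- recess (a point): Centre of the mouth of the round recess, at the level of the plate's top (22 above the bench). The recess is 44 across and 6 deep with a flat black floor and a small chamfer at the rim; axes as the plate.
- blank: Loose round brass disc, 40 across, 6 thick, about 64 g (varies). Origin at the centre of its underside, z is its axis. It starts flat on the plate's top on the +y side (plate frame) of the recess. In the recess it lies flush with the plate's top and has 2 of play all round. Pushed over the rim it tips in; it drops flat when its rear edge has cleared the rim.
- keeper (a joint): Turn of the blue keeper arm about its upright pivot, rad. At 0 the arm points along the plate's -y, clear of the recess; it grows clockwise seen from above, to a hard stop at 1.57, where the arm points along the plate's -x and crosses the middle of the recess. Starts between 0 and 0.3. Light friction (about 0.5 N at the pin); it stays where it is left.
- pivot (a point): Pivot axis of the keeper at the plate's top, axes as the plate. The arm is 16 wide, reaches 87 out from the pivot, and lies 2.5 to 10.5 above the plate's top; so it passes over a seated blank but not over one that is still on top. The pivot's boss is 22 across, with a small stud up to 16.5 above the plate's top.
- pin (a point): On the axis of the red upright pin at the keeper's outer end, 80 from the pivot, 30 above the plate's top. The pin is 12 across and stands from 10.5 to 45.5 above the plate's top; it turns with the arm.
- hammer: Bystander, loose, to be left alone: brass-headed hammer, 180 long, lying beyond the nest plate. Origin at its underside.
- bangle: Bystander, loose, to be left alone: copper ring 64 across, 12 high, on the robot's side of the plate. Origin at its underside.
- solder_block: Bystander, loose, to be left alone: brick-red soldering block 60 x 100 x 30. Origin at its underside.
- jar: Bystander, loose, to be left alone: closed glass jar, 68 across, 80 high. Origin at its underside.
- pliers: Bystander, loose, to be left alone: blue-handled pliers, about 160 long. Origin at its underside.
- brush: Bystander, loose, to be left alone: bench brush. Origin at its underside.
- scriber: Bystander, loose, to be left alone: scriber with a wooden handle. Origin at its underside.
Things that resemble listed ones, but are neither listed nor needed, are in the scene too. Of the things like the blank, leave any that is black; of the rest the smaller one is meant.

How it is judged:
By the outcome, as a careful person would: the job done as asked, in the order asked, and still so for the second after the job is handed in, with the robot touching nothing.
It also fails if it takes over 51 s, if anything falls off the work surface, if the arm or the gripper's body presses on something with over 40 N, if the wrist force passes 120 N, or if a joint passes its speed limit or range.

ROBOT

A 6-joint arm with a two-finger parallel gripper is mounted at the origin on the work surface. World frame = base frame: x ahead of the robot, y to its left, z up, the work surface at z = 0. Lengths are in mm, angles in rad, forces in N, time in s.
With the tool pointing down it reaches from about 300 to 850 mm from the base axis. Payload 5.4 kg.
Tool frame: the origin (TCP) lies at the very end of the fingers, on their centre line; the grasp point (between the pads) lies 19 mm behind it; z points along the fingers, y is the line along which they close (so a half turn about z gives the same grasp; the last joint's range is limited). The gripper opens to 85 mm and grips with 20 to 120 N. Pads are 22 mm wide; open, the fingers measure 114 mm over their backs; the gripper's body (76 mm by 85 mm) begins 54 mm behind the grasp point. The pads swing forward as they close: fully open they stand 13 mm farther back than shut.
Start: joints at [-1.501, 0.158, 1.597, -0, 1.386, -0.21], TCP at [158.77, -552.628, 231.299] pointing down, gripper open.
Joint ranges: [-2.91, 2.91], [-0.94, 2.29], [0.18, 2.7], [-1.29, 4.43], [0.17, 2.64], [-3, 3]. Speed limits (rad/s): [2.57, 2.57, 3.14, 3.14, 3.14, 3.14].

INTERFACE

Orientations are given as a unit quaternion [w, x, y, z].
In Python, from bench import ctrl gives the robot as it stands. The module is installed in compiled form; this text tells all that it offers.
- The arm moves only by the shell command python3 -m jog 'ROWS' [FORCE]. ROWS is JSON, a list of rows, each a list of 3 entries, a list of its own where there are three numbers: the shift along the tool's x, y, z in cm, then the turn, a rotation vector about the tool's x, y, z in degrees, then the opening in per cent of the stroke, from 0 (shut) to 100 (fully open). A call has exactly 5 rows; each row is the pose to reach, as a shift and turn from the pose commanded when the call began, along the tool's axes at that moment; what a row does not reach only later rows make up. A row lasts 1/12 s, in which the tool goes at most 41.7 mm and 7.16 degrees, less where a joint would pass 70% of its speed; a pose out of reach is approached as far as the arm can. A call with a gripper value outside its range is refused whole. The fingers move at their own pace and stop on an object; FORCE is the grip in N (left out, the last holds). Time passes only in rows, so rows that repeat a pose let the fingers close, or fill a call up. It gives the time, the measured TCP pose, the force, the opening and the grip force at its end, in the units of the state.
- ctrl.get_obs(): the state, without advancing time (a new reading comes with each control period).
- ctrl.read_camera(name): name is "side" or "top" or "wrist"; returns a dict with "pixels" (384x512x3 uint8, red, green, blue), "mtx" (3x3 intrinsics, pixels), "rvec" (rotation vector, rad) and "tvec" (3), from world to camera coordinates, as OpenCV has them. Camera axes: x right, y down, z forward; pixel columns grow to the right and rows downward; lengths in mm; the calibration is good to about 2 mm. A picture is of the moment at which its call begins. There is no depth.
- ctrl.hand_in(): hands the job in; it is judged then, once.
Trained networks look in a picture, given as the dict that the camera call returned (one of the last four; its "shot" number tells which), for a name from the list of things; names that differ only in an ending like _2 or _b are one class to them, and where a whole thing is asked for, a point or a joint stands for the part that bears it (a point fixed in the world has none). Each returns a list of dicts, best first, with "p" (0 to 1); they miss things now and then, are a little off and sometimes report something else, mostly with a low value. They report only what shows in the picture. A call takes as long as a camera call. They do not tell look-alikes from the thing itself.
- ctrl.regions_of(target, picture): "region" (384x512 bool, what is visible of it) and "location" ([column, row] in pixels, amid what is visible of it).
- ctrl.landmark_of(target, picture): "location" ([column, row] in pixels: a listed point, or the origin of a listed thing).
The state is a dict: "t": time; "joint_positions": joint angles; "joint_vel": joint speeds; "effort": joint torques, N m; "eef_pos": TCP position; "orientation": TCP orientation; "contact_force": force on the tool from outside, world axes, zero at the start; "torque": the same for the moment, N m; "gripper_width": finger opening in mm; "finger_force": force on a finger pad.
Only numpy, scipy, OpenCV 4.12 (cv2) and the standard library are available. Lean on these libraries where they do the work, as an engineer would, in place of code of your own. Each camera call takes 0.05 s, during which the arm holds its last target. There are 200 camera calls.

## Working session

There is one attempt and no reset: what is moved stays moved. The work goes in short steps, Python scripts to look and compute and a shell command to move; the robot and the scene stay as the last step left them, time stands still between calls to the robot, and variables do not carry over. Pictures are saved under pics/ and viewed, at most 10 in all, crops included, and the job is handed in when it is done.

```bash
mkdir -p pics
cat > h.py <<'E'
import numpy as np, cv2
from bench import ctrl
def cam(n):
    return ctrl.read_camera(n)
def save(p,f,crop=None,s=1):
    im=p["pixels"][:,:,::-1]
    if crop: im=im[crop[1]:crop[3],crop[0]:crop[2]]
    cv2.imwrite(f,cv2.resize(im,None,fx=s,fy=s,interpolation=cv2.INTER_CUBIC))
def ray(p,uv,z):
    K=np.array(p["mtx"],float);R=cv2.Rodrigues(np.array(p["rvec"],float))[0];t=np.array(p["tvec"],float).ravel()
    d=R.T@np.linalg.inv(K)@np.array([uv[0],uv[1],1.]);c=-R.T@t
    return c+d*(z-c[2])/d[2]
def proj(p,P):
    return cv2.projectPoints(np.array(P,float).reshape(-1,3),np.array(p["rvec"],float),np.array(p["tvec"],float),np.array(p["mtx"],float),None)[0].reshape(-1,2)
E
python3 - <<'E'
from h import *
o=ctrl.get_obs();print(o)
H={"nest":0,"recess":22,"pivot":22,"pin":52,"blank":22}
for n in("top","side"):
    p=cam(n);save(p,f"pics/{n}1.png",s=1.5)
    for k,z in H.items():
        for r in ctrl.landmark_of(k,p)[:4]:
            print(n,k,round(r["p"],2),np.round(r["location"],1),np.round(ray(p,r["location"],z),1))
    if n=="top":
        for r in ctrl.regions_of("nest",p)[:1]:
            c=cv2.findContours(r["region"].astype(np.uint8),0,2)[0];c=max(c,key=len);print(cv2.minAreaRect(c))
            print([np.round(ray(p,q,22)[:2],0) for q in cv2.boxPoints(cv2.minAreaRect(c))])
E
```

```text
{'t': 0.0, 'joint_positions': array([-1.50111697e+00,  1.59102689e-01,  1.59826242e+00,  3.33523154e-05,
        1.38618796e+00, -2.10108591e-01]), 'joint_vel': array([-0.00177505,  0.00146363, -0.00101098,  0.00087163,  0.00096956,
       -0.00018371]), 'effort': array([-1.21483790e-03, -3.95996296e+01, -3.31432593e+01, -2.89346353e-04,
        8.27507669e-03,  1.05485626e-05]), 'eef_pos': array([ 158.72864013, -552.02245582,  230.2716502 ]), 'orientation': array([-9.76641304e-04,  9.90230739e-01,  1.39435012e-01,  8.51176861e-05]), 'contact_force': array([-1.08212736, -0.02373152,  0.07662349]), 'torque': array([ 0.02958825,  0.05065062, -0.06724272]), 'finger_force': 0.0, 'gripper_width': 85.42448710172103}
top nest 0.86 [278.4 199.4] [548.1 -95.2   0. ]
top recess 0.56 [285.4 199.6] [ 544.5 -112.7   22. ]
top pivot 0.74 [285.7 179.6] [ 600.3 -113.4   22. ]
top pivot 0.57 [272.7 243.4] [425.3 -78.9  22. ]
top pin 0.68 [313.5 184.3] [ 582.6 -185.3   52. ]
top pin 0.27 [283.5 199.4] [ 540.3 -105.    52. ]
top blank 0.68 [264.3 189.6] [571.2 -54.8  22. ]
top blank 0.66 [205.1 235.3] [444.1 102.4  22. ]
top blank 0.65 [234.7 247.3] [413.4  22.5  22. ]
top blank 0.4 [287.9 179.3] [ 601.2 -119.5   22. ]
((276.60772705078125, 196.63848876953125), (89.18097686767578, 56.18772888183594), 7.125016689300537)
[array([489.,  40.]), array([644.,  25.]), array([ 617., -221.]), array([ 463., -199.])]
side nest 0.79 [265.  216.8] [555.4 -85.5   0. ]
side nest 0.32 [261.8 277.1] [ 535.7 -320.8    0. ]
side recess 0.91 [263.1 218.3] [ 548.2 -116.2   22. ]
side pivot 0.83 [281.5 218.7] [ 603.  -120.4   22. ]
side pin 0.48 [276.6 226.6] [ 583.3 -185.3   52. ]
side pin 0.3 [263.3 215.9] [ 547.8 -138.8   52. ]
side pin 0.21 [261.5 274. ] [ 533.7 -354.3   52. ]
side blank 0.66 [229.2 180.5] [443.3  75.5  22. ]
side blank 0.54 [267.6 203.5] [565.3 -48.7  22. ]
side blank 0.39 [223.  197.2] [425.4 -11.5  22. ]
```

View pics/top1.png

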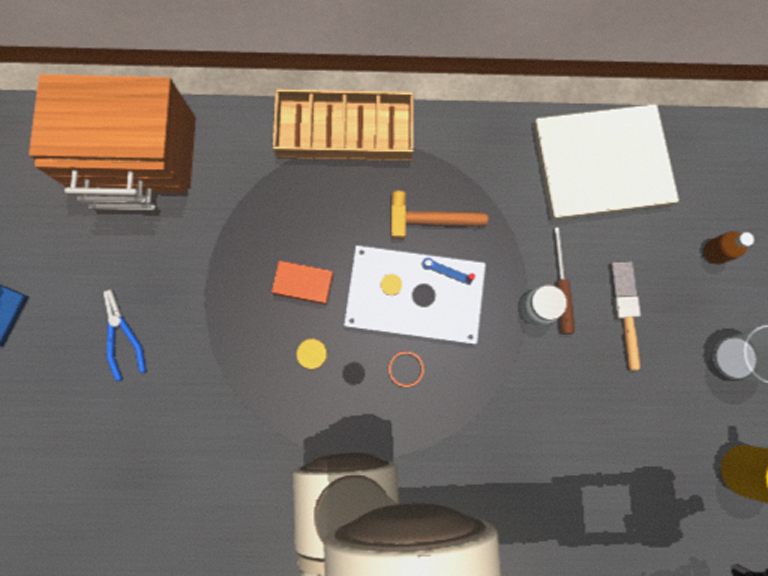

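View pics/side1.png

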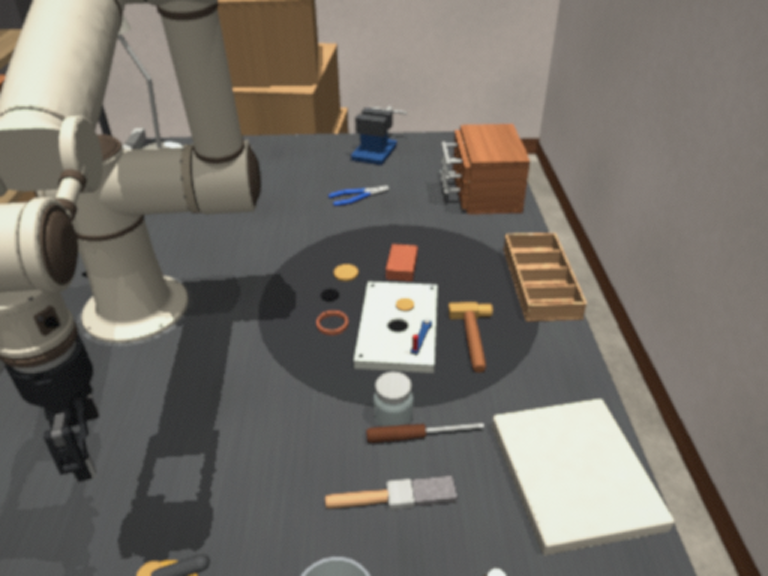

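Candidates for the blank (top view, native pixels): the brass disc on the plate (261,190), the larger brass disc on the bench (208,236), the black disc (235,249) and the black recess floor (282,197). I choose the smaller brass one on the plate and check it in a close crop.

Run:
```python
from h import *
p=cam("top");save(p,"pics/crop1.png",(190,150,350,270),5)
for r in ctrl.regions_of("blank",p)[:4]:
    m=r["region"].astype(np.uint8);c=max(cv2.findContours(m,0,2)[0],key=len)
    print(round(r["p"],2),r["location"],cv2.minEnclosingCircle(c),[np.round(ray(p,r["location"],z)[:2],1) for z in(6,28)])
```

```text
0.69 [204.9, 234.7] ((207.0441131591797, 235.43382263183594), 9.782236099243164) [array([446.7, 104.7]), array([445.3, 102.3])]
0.6 [235.3, 244.7] ((235.0, 248.0), 7.280210018157959) [array([421. ,  21.6]), array([420.1,  20.8])]
0.49 [262.3, 189.3] ((260.0, 190.0), 7.280210018157959) [array([574.8, -49.8]), array([570.8, -49.1])]
```

View pics/crop1.png

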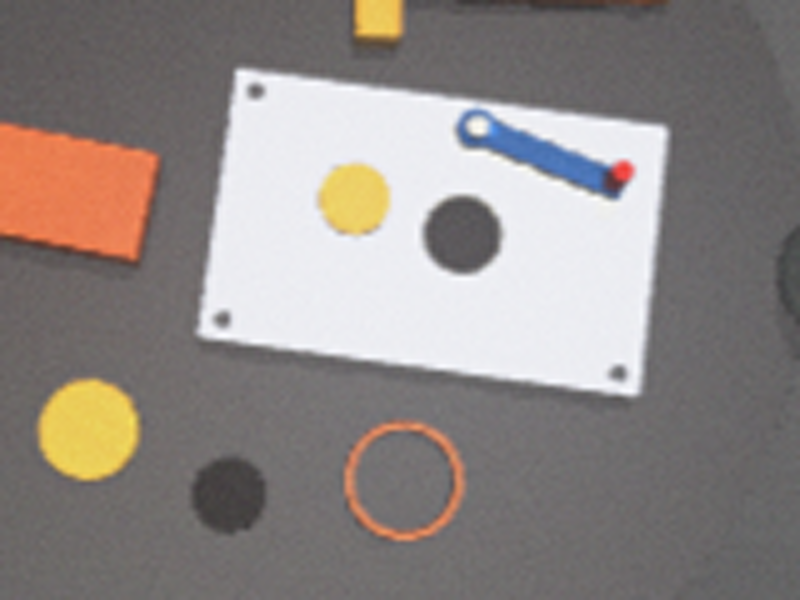

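The crop shows the brass blank on the plate at crop (354,199), which is the smaller one, and the recess at (462,234). The larger brass disc at (88,429) and the black disc at (229,495) are both on the bench. I now compute the positions and the approach.

```bash
cat >> h.py <<'E'
from scipy.spatial.transform import Rotation as Ro
def tool(target,yaw=None):
    o=ctrl.get_obs();q=o["orientation"];R=Ro.from_quat([q[1],q[2],q[3],q[0]]).as_matrix()
    print("pos",np.round(o["eef_pos"],1),"yaw",np.degrees(np.arctan2(R[1,0],R[0,0])).round(1),"t",round(o["t"],2))
    print("shift cm",np.round(R.T@(np.array(target)-o["eef_pos"])/10,2))
E
python3 - <<'E'
from h import *
p=cam("top")
f=lambda c,z:ray(p,(190+(c[0]+.5)/5-.5,150+(c[1]+.5)/5-.5),z)
C=np.array([f(c,22)[:2] for c in((236,68),(668,126),(640,396),(197,337))]);print(C.round(1),C.mean(0))
y=(C[0]-C[1]+C[3]-C[2]);y/=np.linalg.norm(y);x=np.array([y[1],-y[0]]);print("own y",y, "rec from plate",C.mean(0)-15*y)
b=f((354,199),28)[:2];r=f((462,234),22)[:2];pv=f((478,127),38)[:2];pin=f((624,172),67)[:2]
print(b,r,pv,pin,"sep",np.linalg.norm(b-r),"piv rel",x@(pv-r),y@(pv-r),"pin",np.linalg.norm(pin-pv))
d=(r-b)/np.linalg.norm(r-b);print("dir",d,"yaw",np.degrees(np.arctan2(-d[1],-d[0])))
tool([*(b-50*d),130])
E
```

```text
[[ 644.1   22.2]
 [ 615.8 -217.4]
 [ 466.2 -200. ]
 [ 494.3   39.8]] [555.08348923 -88.83473185]
own y [0.1166933 0.993168 ] rec from plate [ 553.33308975 -103.73225184]
[570.47730329 -43.90738793] [ 553.18449582 -103.39533223] [ 609.6909967  -110.60304677] [ 580.49573749 -185.2575053 ] sep 61.950437502386585 piv rel 56.96154038622392 -0.5645414122271378 pin 80.16016054724449
dir [-0.27913939 -0.96025059] yaw 73.79115233644312
pos [ 158.8 -552.6  231.3] yaw 16.0 t 0.8
shift cm [ 56.29 -41.75  10.13]
```

```bash
python3 -m jog '[[[3.7,-2.8,0],[0,0,0],28],[[7.5,-5.6,0],[0,0,0],28],[[11.2,-8.3,0],[0,0,0],28],[[15,-11.1,0],[0,0,0],28],[[18.7,-13.9,0],[0,0,0],28]]' && python3 -m jog '[[[3.7,-2.8,0],[0,0,0],28],[[7.5,-5.6,0],[0,0,0],28],[[11.2,-8.3,0],[0,0,0],28],[[15,-11.1,0],[0,0,0],28],[[18.7,-13.9,0],[0,0,0],28]]' && python3 -m jog '[[[3.7,-2.8,0],[0,0,0],28],[[7.5,-5.6,0],[0,0,0],28],[[11.2,-8.3,0],[0,0,0],28],[[15,-11.1,0],[0,0,0],28],[[18.9,-14,0],[0,0,0],28]]' && python3 -m jog '[[[0,0,1],[0,0,-7],28],[[0,0,2],[0,0,-14],28],[[0,0,3],[0,0,-21],28],[[0,0,4],[0,0,-28],28],[[0,0,5],[0,0,-35],28]]' && python3 -m jog '[[[0,0,1],[0,0,-6],28],[[0,0,2],[0,0,-12],28],[[0,0,3],[0,0,-18],28],[[0,0,4],[0,0,-23],28],[[0,0,5],[0,0,-23],28]]'
python3 - <<'E'
from h import *
tool([584.4,4.1,60])
p=cam("wrist");save(p,"pics/w1.png",s=1.5)
for k,z in(("blank",22),("recess",22),("pin",52),("pivot",22)):
    for r in ctrl.landmark_of(k,p)[:2]:print(k,round(r["p"],2),np.round(r["location"]),ray(p,r["location"],z).round(1))
E
```

```text
t: 1.22
eef_pos: [286.0, -385.5, 231.4]
orientation: [0.0, 0.99, 0.139, 0.0]
contact_force: [0.2, -1.2, 0.6]
gripper_width: 26.1
finger_force: 0.0
t: 1.63
eef_pos: [412.6, -219.8, 231.7]
orientation: [0.0, 0.99, 0.139, 0.0]
contact_force: [0.0, -0.9, 0.7]
gripper_width: 23.6
finger_force: 0.0
t: 2.05
eef_pos: [539.4, -54.1, 231.5]
orientation: [0.0, 0.99, 0.14, 0.0]
contact_force: [0.2, -0.2, 0.2]
gripper_width: 23.9
finger_force: 0.0
t: 2.47
eef_pos: [538.4, -55.9, 180.8]
orientation: [0.0, 0.901, 0.434, 0.0]
contact_force: [0.7, 0.1, 0.2]
gripper_width: 23.9
finger_force: 0.0
t: 2.88
eef_pos: [538.4, -56.1, 130.8]
orientation: [0.0, 0.798, 0.603, 0.0]
contact_force: [-0.3, -1.1, -0.3]
gripper_width: 23.7
finger_force: 0.0
pos [538.4 -56.1 130.8] yaw 74.2 t 2.88
shift cm [7.05 2.78 7.09]
blank 0.93 [287. 169.] [571.  -45.8  22. ]
blank 0.67 [116.  52.] [456.2  92.3  22. ]
recess 0.83 [286. 223.] [ 556.1 -102.2   22. ]
pivot 0.62 [344. 216.] [ 615.9 -110.9   22. ]
pivot 0.15 [287. 169.] [571.1 -46.   22. ]
```

View pics/w1.png

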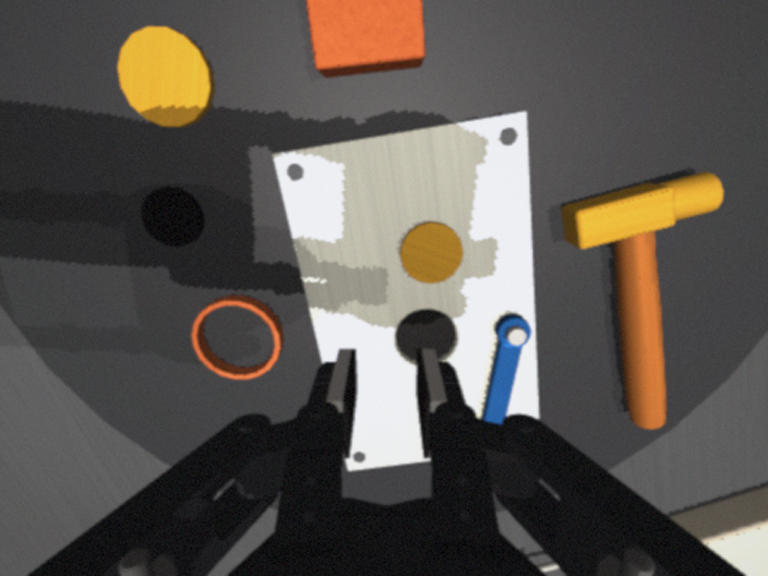

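The wrist view shows the blank at (287,169) and the recess at (285,223), and both agree with the top view. The pushing side of the plate is clear. Next I move behind the blank and go down.

```bash
python3 -m jog '[[[3.5,1.4,0],[0,0,0],28],[[7,2.8,0],[0,0,0],28],[[7,2.8,3],[0,0,0],28],[[7,2.8,6],[0,0,0],28],[[7,2.8,9],[0,0,0],28]]' && python3 -m jog '[[[0,0,0.8],[0,0,0],28],[[0,0,1.2],[0,0,0],28],[[0,0,1.5],[0,0,0],28],[[0,0,1.6],[0,0,0],28],[[0,0,1.7],[0,0,0],28]]' && python3 -m jog '[[[0,0,0.05],[0,0,0],28],[[0,0,0.1],[0,0,0],28],[[0,0,0.1],[0,0,0],28],[[0,0,0.1],[0,0,0],28],[[0,0,0.1],[0,0,0],28]]'
```

```text
t: 3.55
eef_pos: [586.3, 3.9, 41.9]
orientation: [0.001, 0.798, 0.602, 0.001]
contact_force: [0.3, -0.8, -0.1]
gripper_width: 23.6
finger_force: 0.0
t: 3.97
eef_pos: [586.2, 3.0, 26.4]
orientation: [0.001, 0.799, 0.602, 0.001]
contact_force: [-0.2, -0.3, -0.2]
gripper_width: 23.9
finger_force: 0.0
t: 4.38
eef_pos: [584.7, 3.5, 23.5]
orientation: [0.0, 0.798, 0.602, 0.0]
contact_force: [-0.6, 0.9, -0.3]
gripper_width: 23.8
finger_force: 0.0
```

```bash
python3 -m jog '[[[-0.5,0,0],[0,0,0],28],[[-1,0,0],[0,0,0],28],[[-1.5,0,0],[0,0,0],28],[[-2,0,0],[0,0,0],28],[[-2.4,0,0],[0,0,0],28]]' && python3 -m jog '[[[-0.5,0,0],[0,0,0],28],[[-1,0,0],[0,0,0],28],[[-1.5,0,0],[0,0,0],28],[[-2,0,0],[0,0,0],28],[[-2.3,0,0],[0,0,0],28]]'
python3 - <<'E'
from h import *
tool([584,3,23])
p=cam("wrist");save(p,"pics/w2.png",s=1.5)
for k,z in(("blank",22),("recess",22)):
    for r in ctrl.landmark_of(k,p)[:2]:print(k,round(r["p"],2),np.round(r["location"]),ray(p,r["location"],z).round(1))
E
```

```text
t: 4.8
eef_pos: [577.7, -20.4, 23.3]
orientation: [0.0, 0.799, 0.602, 0.0]
contact_force: [-0.2, 0.4, -0.4]
gripper_width: 24.3
finger_force: 0.2
t: 5.22
eef_pos: [571.4, -42.4, 23.3]
orientation: [0.0, 0.799, 0.602, -0.0]
contact_force: [-0.0, 0.6, -0.0]
gripper_width: 24.0
finger_force: 0.1
pos [571.4 -42.4  23.3] yaw 74.0 t 5.22
shift cm [ 4.71 -0.04  0.03]
blank 0.61 [260. 282.] [564.8 -70.7  22. ]
recess 0.9 [258. 327.] [ 553.7 -106.4   22. ]
```

View pics/w2.png

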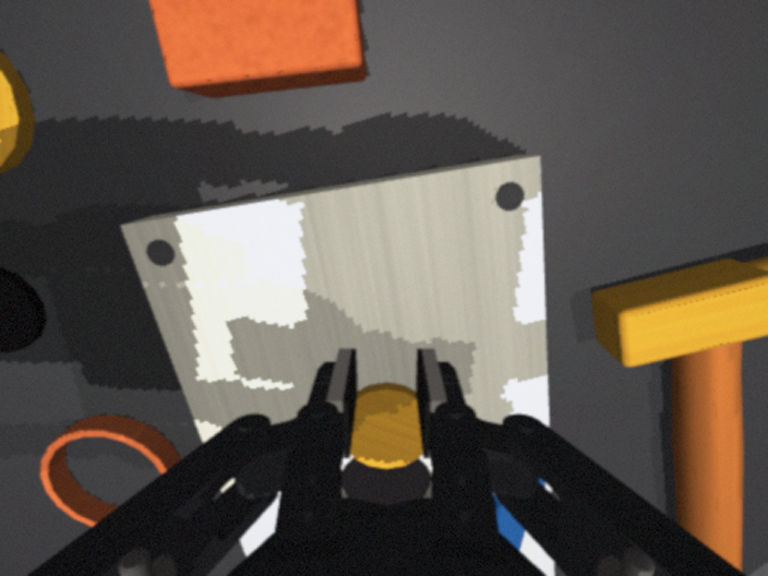

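The wrist view shows the blank centred between the fingertips at (258,283), with the recess ahead at (258,327). About 36 mm remain, dead ahead.

```bash
python3 -m jog '[[[-0.4,0,0],[0,0,0],28],[[-0.8,0,0],[0,0,0],28],[[-1.2,0,0],[0,0,0],28],[[-1.6,0,0],[0,0,0],28],[[-2,0,0],[0,0,0],28]]' && python3 -m jog '[[[-0.3,0,0],[0,0,0],28],[[-0.6,0,0],[0,0,0],28],[[-0.9,0,0],[0,0,0],28],[[-1.2,0,0],[0,0,0],28],[[-1.5,0,0],[0,0,0],28]]'
python3 - <<'E'
from h import *
tool([584,3,23])
p=cam("wrist")
for k,z in(("blank",22),("recess",22)):
    for r in ctrl.landmark_of(k,p)[:2]:print(k,round(r["p"],2),np.round(r["location"]),ray(p,r["location"],z).round(1))
q=cam("side");a=save(p,"pics/a.png",(150,200,410,384),1.5);save(q,"pics/b.png",(215,175,315,260),3.25)
A=cv2.imread("pics/a.png");B=cv2.imread("pics/b.png");B=cv2.resize(B,(B.shape[1],A.shape[0]));cv2.imwrite("pics/c1.png",np.hstack([A,B]))
E
```

```text
t: 5.78
eef_pos: [566.0, -61.3, 23.3]
orientation: [-0.0, 0.798, 0.602, -0.0]
contact_force: [-0.4, 0.8, -0.4]
gripper_width: 23.6
finger_force: 0.2
t: 6.2
eef_pos: [561.9, -75.7, 23.3]
orientation: [0.0, 0.798, 0.602, -0.0]
contact_force: [-0.4, 0.2, 0.8]
gripper_width: 24.1
finger_force: 0.1
pos [561.9 -75.7  23.3] yaw 74.0 t 6.2
shift cm [ 8.17 -0.04  0.03]
```

View pics/c1.png

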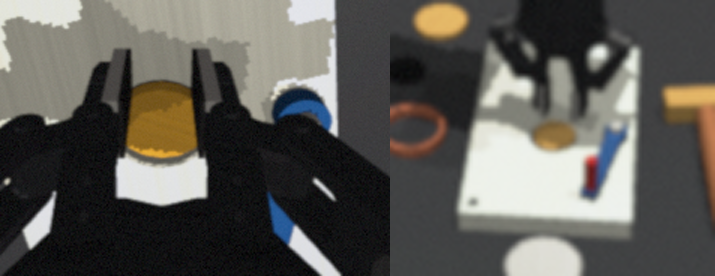

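In the wrist view the blank is in the recess or just tipping in. I back off to check.

```bash
python3 -m jog '[[[0.6,0,0],[0,0,0],28],[[2,0,0],[0,0,0],28],[[4,0,0],[0,0,0],28],[[6,0,-2],[0,0,0],28],[[6,0,-5.5],[0,0,0],28]]'
python3 - <<'E'
from h import *
tool([584,3,23])
p=cam("wrist");q=cam("side")
for k,z in(("blank",16),("recess",22)):
  for n,s in(("w",p),("s",q)):
    for r in ctrl.landmark_of(k,s)[:2]:print(n,k,round(r["p"],2),np.round(r["location"]),ray(s,r["location"],z).round(1))
u=proj(p,[554.5,-104,22])[0].astype(int);print(u)
save(p,"pics/a.png",(max(0,u[0]-65),max(0,u[1]-65),u[0]+65,u[1]+65),3);save(q,"pics/b.png",(235,190,305,260),5)
A=cv2.imread("pics/a.png");B=cv2.imread("pics/b.png");B=cv2.resize(B,(390,A.shape[0]));cv2.imwrite("pics/c2.png",np.hstack([A,B]))
E
```

```text
t: 6.82
eef_pos: [575.2, -13.4, 74.6]
orientation: [-0.004, 0.798, 0.603, -0.003]
contact_force: [-0.0, -0.7, -0.3]
gripper_width: 23.9
finger_force: 0.0
pos [575.2 -13.4  74.6] yaw 74.2 t 6.82
shift cm [1.81 0.45 5.15]
w blank 0.91 [ 69. 212.] [423.7  24.8  16. ]
w blank 0.69 [ 60. 117.] [455.   94.5  16. ]
s blank 0.66 [223. 195.] [425.5   4.9  16. ]
s blank 0.65 [264. 214.] [550.9 -91.2  16. ]
w recess 0.87 [262. 303.] [ 553.4 -102.9   22. ]
s recess 0.86 [265. 218.] [ 555.2 -114.3   22. ]
s recess 0.57 [285. 219.] [ 614.  -121.3   22. ]
[263 303]
```

View pics/c2.png

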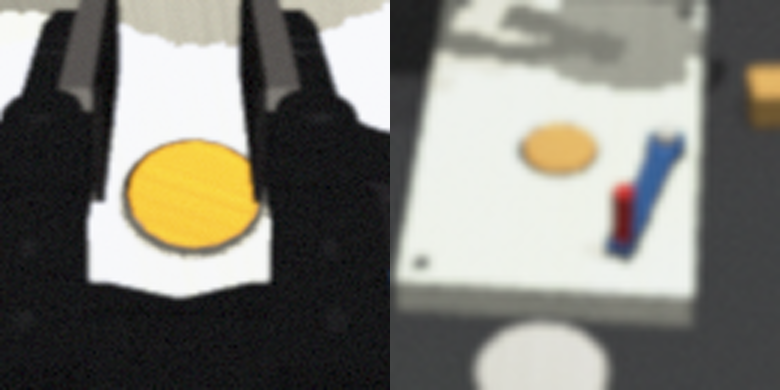

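The blank is seated flush, with an even dark gap all round it in both views (side view near (264,216)). The keeper is still clear of it, with the red pin at about (583,-185). Next I go over the pin with the fingers straddling it.

```bash
python3 -m jog '[[[0,0,-2.2],[0,0,1],50],[[-4,1.2,-2.2],[0,0,2],50],[[-8,2.5,-2.2],[0,0,4],50],[[-12,3.7,-2.2],[0,0,6],50],[[-15.9,5,-2.2],[0,0,6.7],50]]' && python3 -m jog '[[[0,0,0],[0,0,0],50],[[0,0,0],[0,0,0],50],[[0,0,0],[0,0,0],50],[[0,0,0],[0,0,0],50],[[0,0,0],[0,0,0],50]]'
python3 - <<'E'
from h import *
tool([582.3,-185,100])
p=cam("wrist");q=cam("side");s=cam("top")
for n,c in(("w",p),("s",q),("t",s)):
    for r in ctrl.landmark_of("pin",c)[:2]:print(n,round(r["p"],2),np.round(r["location"]),ray(c,r["location"],52).round(1))
save(p,"pics/w3.png",s=1.2)
E
```

```text
t: 7.53
eef_pos: [581.5, -185.5, 98.7]
orientation: [-0.001, 0.833, 0.554, -0.001]
contact_force: [0.5, 0.5, -0.3]
gripper_width: 42.8
finger_force: 0.0
t: 7.95
eef_pos: [582.5, -182.6, 99.7]
orientation: [-0.001, 0.832, 0.555, -0.0]
contact_force: [-0.3, -0.5, -0.2]
gripper_width: 42.8
finger_force: 0.0
pos [ 582.5 -182.6   99.7] yaw 67.4 t 7.95
shift cm [-0.23  0.07 -0.03]
s 0.5 [276. 229.] [ 581.2 -194.1   52. ]
```

View pics/w3.png

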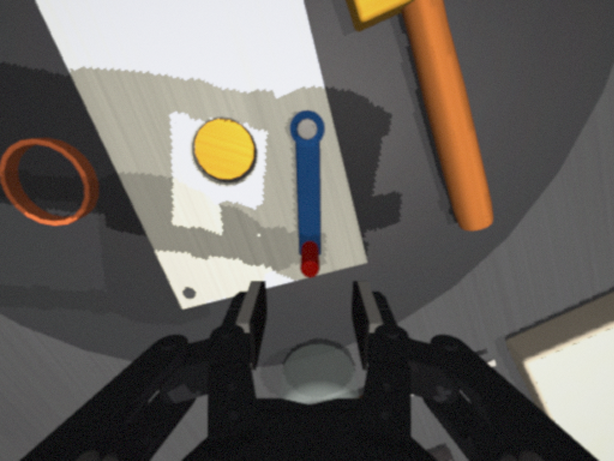

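The pin shows in line between the fingers: top at view (310,268), base at (310,248). I compute its position from both ends.

Run:
```python
from h import *
p=cam("wrist")
a=ray(p,(310/1.2,268/1.2),67.5);b=ray(p,(310/1.2,246/1.2),33);v=ray(p,(308/1.2,127/1.2),38.5);print(a,b,v,np.linalg.norm((a-v)[:2]))
print(proj(p,[[582,-185,67.5],[582,-185,100]])*1.2)
tool([*a[:2],40])
```

```text
[ 582.67514801 -186.13996807   67.5       ] [ 582.88574447 -185.97122146   33.        ] [ 612.67868905 -111.16604755   38.5       ] 80.7545740602796
[[308.24814511 266.81899236]
 [308.1597681  294.93888104]]
pos [ 582.9 -183.9  100.4] yaw 67.4 t 8.3
shift cm [-0.21  0.06  6.04]
```

```bash
python3 -m jog '[[[-0.2,0,0],[0,0,0],50],[[-0.2,0,1.5],[0,0,0],50],[[-0.2,0,3],[0,0,0],50],[[-0.2,0,4.5],[0,0,0],50],[[-0.2,0,6],[0,0,0],50]]' 20 && python3 -m jog '[[[0,0,0],[0,0,0],20],[[0,0,0],[0,0,0],20],[[0,0,0],[0,0,0],20],[[0,0,0],[0,0,0],20],[[0,0,0],[0,0,0],20]]'
```

```text
t: 8.72
eef_pos: [582.1, -186.3, 39.8]
orientation: [0.0, 0.832, 0.554, 0.0]
contact_force: [0.7, 0.2, 0.3]
gripper_width: 42.8
finger_force: 0.0
t: 9.13
eef_pos: [582.9, -186.6, 41.6]
orientation: [0.001, 0.832, 0.554, 0.001]
contact_force: [-0.6, -0.8, -0.9]
gripper_width: 17.5
finger_force: 0.0
```

Now the arc: 15° per call about the pivot, which is 80 mm along tool +x. I run the first three calls.

```bash
python3 -m jog '[[[0.01,-0.42,0],[0,0,3],20],[[0.04,-0.84,0],[0,0,6],20],[[0.1,-1.25,0],[0,0,9],20],[[0.17,-1.66,0],[0,0,12],20],[[0.27,-2.07,0],[0,0,15],20]]' && python3 -m jog '[[[0.01,-0.42,0],[0,0,3],20],[[0.04,-0.84,0],[0,0,6],20],[[0.1,-1.25,0],[0,0,9],20],[[0.17,-1.66,0],[0,0,12],20],[[0.27,-2.07,0],[0,0,15],20]]' && python3 -m jog '[[[0.01,-0.42,0],[0,0,3],20],[[0.04,-0.84,0],[0,0,6],20],[[0.1,-1.25,0],[0,0,9],20],[[0.17,-1.66,0],[0,0,12],20],[[0.27,-2.07,0],[0,0,15],20]]'
python3 - <<'E'
from h import *
o=ctrl.get_obs();e=o["eef_pos"][:2]-[612.2,-110.7];print(np.linalg.norm(e))
tool([532.5,-101.5,41])
p=cam("wrist")
for k,z in(("pin",52),("keeper",22)):
    for r in ctrl.landmark_of(k,p)[:1]:print(k,r["p"],r["location"],ray(p,r["location"],z))
E
```

```text
t: 9.55
eef_pos: [564.6, -176.2, 41.4]
orientation: [0.001, 0.898, 0.44, 0.001]
contact_force: [1.7, -0.9, -1.0]
gripper_width: 17.5
finger_force: 0.4
t: 9.97
eef_pos: [549.8, -161.3, 41.3]
orientation: [0.001, 0.948, 0.319, 0.001]
contact_force: [-0.0, -0.9, 0.3]
gripper_width: 17.1
finger_force: 0.4
t: 10.38
eef_pos: [539.3, -143.2, 41.3]
orientation: [0.001, 0.981, 0.192, 0.001]
contact_force: [-0.7, -1.3, 0.7]
gripper_width: 17.2
finger_force: 0.4
79.79813503143222
pos [ 539.3 -143.2   41.3] yaw 22.2 t 10.38
shift cm [ 0.94 -4.11  0.02]
pin 0.6 [264.2, 255.5] [ 539.86431112 -147.35255516   52.        ]Traceback (most recent call last):
  File "<stdin>", line 6, in <module>
ValueError: it knows: bangle, blank, brush, hammer, jar, nest, pin, pivot, pliers, recess, scriber, solder_block
```

```bash
python3 -m jog '[[[0.01,-0.42,0],[0,0,3],20],[[0.04,-0.84,0],[0,0,6],20],[[0.1,-1.25,0],[0,0,9],20],[[0.17,-1.66,0],[0,0,12],20],[[0.27,-2.07,0],[0,0,15],20]]' && python3 -m jog '[[[0.01,-0.42,0],[0,0,3],20],[[0.04,-0.84,0],[0,0,6],20],[[0.08,-1.12,0],[0,0,8],20],[[0.12,-1.39,0],[0,0,10],20],[[0.17,-1.66,0],[0,0,12],20]]' && python3 -m jog '[[[0,-0.07,0],[0,0,0],20],[[0,-0.13,0],[0,0,0],20],[[0,-0.2,0],[0,0,0],20],[[0,-0.27,0],[0,0,0],20],[[0,-0.33,0],[0,0,0],20]]'
```

```text
t: 10.9
eef_pos: [533.8, -123.0, 40.9]
orientation: [0.0, 0.998, 0.063, 0.0]
contact_force: [-1.1, -1.3, 0.0]
gripper_width: 16.9
finger_force: 0.4
t: 11.32
eef_pos: [533.4, -106.2, 40.8]
orientation: [0.0, 0.999, -0.041, 0.0]
contact_force: [-0.5, -0.4, -0.0]
gripper_width: 17.2
finger_force: 0.3
t: 11.73
eef_pos: [533.5, -102.8, 40.5]
orientation: [0.0, 0.999, -0.04, 0.0]
contact_force: [-0.3, -0.4, 0.1]
gripper_width: 17.0
finger_force: 0.3
```

```bash
python3 -m jog '[[[0,-0.07,0],[0,0,0],20],[[0,-0.13,0],[0,0,0],20],[[0,-0.2,0],[0,0,0],20],[[0,-0.27,0],[0,0,0],20],[[0,-0.33,0],[0,0,0],20]]' && python3 -m jog '[[[0,-0.05,0],[0,0,0],20],[[0,-0.1,0],[0,0,0],20],[[0,-0.15,0],[0,0,0],20],[[0,-0.15,0],[0,0,0],20],[[0,-0.15,0],[0,0,0],20]]'
```

```text
t: 12.15
eef_pos: [533.6, -99.3, 40.3]
orientation: [0.0, 0.999, -0.041, -0.0]
contact_force: [0.6, -0.5, 0.9]
gripper_width: 17.3
finger_force: 0.3
t: 12.57
eef_pos: [533.6, -98.1, 40.3]
orientation: [0.0, 0.999, -0.041, -0.0]
contact_force: [-0.9, -2.7, 0.1]
gripper_width: 17.1
finger_force: 1.3
```

Force is beginning to rise, so this is likely the stop. I push a little more to confirm.

```bash
python3 -m jog '[[[0,-0.05,0],[0,0,0],20],[[0,-0.1,0],[0,0,0],20],[[0,-0.1,0],[0,0,0],20],[[0,-0.1,0],[0,0,0],20],[[0,-0.1,0],[0,0,0],20]]' && python3 -m jog '[[[0,-0.05,0],[0,0,0],20],[[0,-0.1,0],[0,0,0],20],[[0,-0.1,0],[0,0,0],20],[[0,-0.1,0],[0,0,0],20],[[0,-0.1,0],[0,0,0],20]]'
```

```text
t: 12.98
eef_pos: [533.7, -97.9, 40.3]
orientation: [0.001, 0.999, -0.041, -0.0]
contact_force: [-1.7, -6.1, -1.3]
gripper_width: 17.1
finger_force: 3.2
t: 13.4
eef_pos: [533.7, -97.8, 40.4]
orientation: [0.002, 0.999, -0.041, -0.0]
contact_force: [-1.8, -10.0, -0.9]
gripper_width: 17.1
finger_force: 4.9
```

It is firmly at the stop. I relax, open the fingers slightly while keeping both clear of the pin, and lift.

```bash
python3 -m jog '[[[0,0.1,0],[0,0,0],20],[[0,0.3,0],[0,0,0],30],[[0,0.3,0],[0,0,0],45],[[0,0.3,0],[0,0,0],45],[[0,0.3,0],[0,0,0],45]]' && python3 -m jog '[[[0,0,-2],[0,0,0],45],[[0,0,-4],[0,0,0],45],[[0,0,-7],[0,0,0],45],[[0,0,-11],[0,0,0],45],[[0,0,-14],[0,0,0],45]]' && python3 -m jog '[[[-3,0,0],[0,0,0],45],[[-6,0,0],[0,0,0],45],[[-9,0,0],[0,0,0],45],[[-11,0,0],[0,0,0],45],[[-11,0,0],[0,0,0],45]]'
python3 - <<'E'
from h import *
p=cam("wrist");q=cam("side")
A=cv2.resize(p["pixels"][:,:,::-1],(400,300));B=cv2.resize(q["pixels"][180:285,200:340,::-1],(400,300))
cv2.imwrite("pics/c3.png",np.hstack([A,B]))
tip=ray(q,ctrl.landmark_of("pin",q)[0]["location"],52) if ctrl.landmark_of("pin",q) else None;print(tip)
E
```

```text
t: 13.82
eef_pos: [533.6, -98.4, 40.2]
orientation: [-0.0, 0.999, -0.041, -0.0]
contact_force: [1.2, 1.0, -0.4]
gripper_width: 38.3
finger_force: 0.0
t: 14.23
eef_pos: [534.0, -98.5, 182.9]
orientation: [0.0, 0.999, -0.041, 0.001]
contact_force: [0.7, -1.2, -0.0]
gripper_width: 38.4
finger_force: 0.0
t: 14.65
eef_pos: [421.0, -88.7, 179.6]
orientation: [-0.0, 0.999, -0.041, -0.001]
contact_force: [-0.5, 0.6, -0.2]
gripper_width: 38.2
finger_force: 0.0
[ 528.09404573 -101.62065906   52.        ]
```

View pics/c3.png

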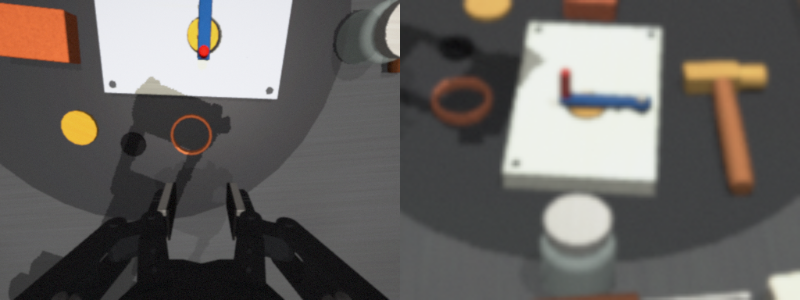

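The keeper crosses the seated blank square to the plate, with the pin at (204,50) in the left view. The bystanders are undisturbed, so I hand in.

```bash
python3 -c "
from bench import ctrl
print(ctrl.hand_in())"
```

```text
the job is handed in; nothing more can be done
None
```

The brass blank lies flat in the recess, the blue keeper arm is across it and hard against its stop, and nothing else in view was disturbed; I handed the job in at about 15 s, and no verdict came back.

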